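Find and seat the rocking burner cap

ROBOT

A 6-joint arm with a two-finger parallel gripper is mounted at the origin on the work surface. World frame = base frame: x ahead of the robot, y to its left, z up, the work surface at z = 0. Lengths are in m, angles in rad, forces in N, time in s.
With the tool pointing down it reaches from about 0.375 to 0.975 m from the base axis. Payload 3.8 kg.
Tool frame: the origin (TCP) lies on the mounting face of the last link; the fingertips stand 173 mm ahead of it and the grasp point (between the pads) lies 155 mm ahead of it; z points along the fingers, y is the line along which they close (so a half turn about z gives the same grasp; the last joint's range is limited). The gripper opens to 85 mm and grips with 20 to 120 N. Pads are 22 mm wide; open, the fingers measure 114 mm over their backs; the gripper's body (76 mm by 85 mm) begins 54 mm behind the grasp point. The pads swing forward as they close: fully open they stand 13 mm farther back than shut.
Start: joints at [-0.037, 0.264, 1.604, -0, 1.274, -0.037], TCP at [0.675, -0, 0.405] pointing down, gripper open.
Joint ranges: [-2.63, 2.63], [-0.94, 2.18], [0.31, 2.57], [-1.31, 4.45], [0, 2.66], [-2.55, 2.55]. Speed limits (rad/s): [2.57, 2.57, 3.14, 3.14, 3.14, 3.14].

INTERFACE

Orientations are given as a rotation vector (axis times angle).
In Python, from workcell import bot gives the robot as it stands.
- The arm moves only by the tool drive_tool, never from a script. Its argument "increments" is a list of rows, each an object with "delta_pos": the shift along the tool's x, y, z in mm, a list of three; "turn": the turn about the tool's z in rad; "jaw": the opening, from -1 (shut) to 1 (fully open). A call has 1 to 8 rows; each row shifts and turns the commanded pose from where the row before left it, along the tool's axes as they then stand; what a row does not reach is not made up. A row lasts 1/12 s, in which the tool goes at most 41.7 mm and 7.16 degrees, less where a joint would pass 70% of its speed; a pose out of reach is approached as far as the arm can. A call is refused whole if a number of a shift passes 41.7 or a number of a turn 0.125, either way. A call with a gripper value outside its range is refused whole. The fingers move at their own pace and stop on an object; "grip_force" is the grip in N (left out, the last holds). Time passes only in rows, so rows that do not move let the fingers close. It gives the time, the measured TCP pose, the force, the opening and the grip force at its end, in the units of the state.
- bot.read_state(): the state, without advancing time (a new reading comes with each control period).
- bot.read_camera(name): name is "scene" or "side" or "wrist"; returns a dict with "pixels" (384x512x3 uint8, red, green, blue), "fovy" (degrees; the focal length in pixels is half the picture's height over the tangent of half this angle, whatever the lens; pixels are square), "cx", "cy" (the principal point, pixels), "camera_from_world" (4x4, takes a point from world to camera coordinates); the wrist camera has in their place "hand_eye" (4x4, takes a point from camera to tool coordinates, whose origin is the TCP and whose axes are the flange's). Camera axes: x right, y down, z forward; pixel columns grow to the right and rows downward; lengths in m; the calibration is good to about 2 mm. A picture is of the moment at which its call begins: read the wrist's pose just before it. There is no depth.
- bot.finish_job(): hands the job in; it is judged then, once.
The state is a dict: "time": time; "q": joint angles; "joint_vel": joint speeds; "joint_torque": joint torques, N m; "tool_pos": TCP position; "tcp_rot": TCP orientation; "wrist_force": force on the tool from outside, world axes, zero at the start; "torque": the same for the moment, N m; "width": opening from 0.0 (shut) to 1.0 (fully open); "grip_force": force on a finger pad.
Only numpy, scipy, OpenCV 4.12 (cv2) and the standard library are available. Lean on these libraries where they do the work, as an engineer would, in place of code of your own. Each camera call takes 0.05 s, during which the arm holds its last target. There are 200 camera calls.

TASK

The gas hob has just been cleaned and one of its four burner caps is not sitting in its burner. With a fingertip, press on the caps, inside the rim, until you find the one that rocks, press it so that it rocks over, then push it sideways with the fingertip until it drops flat into its burner, leaving all four caps seated and the other things where they are. Do not grip, pick up or tip off any cap.

Things in the scene. Friction and masses are not known exactly. Their poses are not given: they have to be found in the camera images.
- cap_1: burner cap, identical to the other three, on burner 1. Black enamelled steel disc, 80 mm across, 7 mm thick, flat top, about 0.2 kg, loose (held by gravity only). Under it a round locating boss, 54 mm across, 4 mm deep. Origin: centre of the disc's underside, where the boss begins; z up, its top 7 mm above. A seated cap lies flat, origin at its burner's seat point, with up to 2 mm side play.
- cap_2: burner cap, identical to the other three, on burner 2. Shape as cap_1. Whichever of the four is off its seat lies 5 to 8 mm to one side of its seat point: on that side its boss rides on the crown's rim and the cap stands up to 8 mm high, the far edge rests on the crown; tilt 0.07 to 0.1 rad.
- cap_3: burner cap, identical to the other three, on burner 3. Shape as cap_1. Whichever cap is off its seat, pressed with 3 to 10 N 16 to 30 mm from its centre on the side to which it is shifted, rocks over to level, 4 mm too high, and rocks back when let go. Pressed on its other side it stays put; on the last few mm of the edge it may tip up.
- cap_4: burner cap, identical to the other three, on burner 4. Shape as cap_1. Whichever cap is off its seat slides on its crown under a sideways push of 1 to 3 N on its edge; pushed towards the seat point it drops 4 mm into the opening by itself when about 2 mm from centre, then lies flat and rocks no more.
- burner_1_seat (a point): seat point: centre of the flat top of burner 1, z up. Round aluminium crown 73 mm across with flame ports round its side; its flat top lies 22 mm above the hob plate, over a dished base 100 mm across, at most 7 mm high. In the top a round opening, 58 mm across, takes the cap's boss.
- burner_2_seat (a point): seat point: centre of the flat top of burner 2, z up. As burner 1.
- burner_3_seat (a point): seat point: centre of the flat top of burner 3, z up. As burner 1. Which number stands where on the hob (front or rear, left or right) changes from start to start.
- burner_4_seat (a point): seat point: centre of the flat top of burner 4, z up. As burner 1.
- hob: gas hob, stainless steel plate 500 mm (x) by 580 mm (y), 8 mm high over the worktop, with its pan supports taken off; fixed. Origin: centre of its underside. The burners stand at about x = -70 (front) and +140 mm (rear), y = +-135 mm; four knobs, 34 mm high over the worktop, along its front edge at x = -212 mm.
- cleaner: amber bottle of cleaner, 56 mm across, 150 mm tall, standing in the middle of the hob; origin at the centre of its foot. Bystander: leave it where it is.
- brush: wooden scrubbing brush, 130 x 45 mm, 34 mm high, lying on the hob between the front burners; origin under its middle. Bystander: leave it where it is.
- sponge: scouring sponge, 75 x 50 x 27 mm, on the right edge of the hob; origin under its centre. Bystander: leave it where it is.
- scraper: hob scraper with grey handle, 140 x 36 mm, 16 mm high, on the left edge of the hob; origin under its middle. Bystander: leave it where it is.
- mug: white mug, 80 mm across, 92 mm tall, right of the hob; origin at the centre of its foot. Bystander: leave it where it is.
- salt_jar: blue jar, 68 mm across, 110 mm tall, left of the hob near the robot; origin at the centre of its foot. Bystander: leave it where it is.
Not all that is in view belongs to the job. Leave any orange look-alike of the cap_3 alone.

How it is judged:
By the outcome, as a careful person would: the job done as asked, in the order asked, and still so for the second after the job is handed in, with the robot touching nothing.
It also fails if it takes over 64 s, if anything falls off the work surface, if the arm or the gripper's body presses on something with over 40 N, if the wrist force passes 120 N, or if a joint passes its speed limit or range.

## Working session

There is one attempt and no reset: what is moved stays moved. The work goes in short steps, Python scripts to look and compute and a tool call to move; the robot and the scene stay as the last step left them, time stands still between calls to the robot, and variables do not carry over. Pictures are saved under pics/ and viewed, at most 10 in all, crops included, and the job is handed in when it is done.

Besides the shell and the picture viewer there is one more tool, called after ">>>" by a JSON object that holds its "api" and its "payload". drive_tool: Moves the arm, as the interface text tells. Its arguments: {"type":"object","properties":{"increments":{"type":"array"},"grip_force":{"type":"number"}},"required":["increments"]}

```bash
ls; mkdir -p pics; python3 - <<'E'
from workcell import bot
import cv2,numpy as np,pickle
d={}
s=bot.read_state();print(s)
for n in("scene","side","wrist"):
    c=bot.read_camera(n);d[n]=c
    print(n,c['fovy'],c['cx'],c['cy'],np.round(c.get('camera_from_world',c.get('hand_eye')),3).tolist())
pickle.dump((s,d),open('v0.pkl','wb'))
cv2.imwrite('pics/a.png',cv2.resize(np.hstack([d['scene']['pixels'],d['side']['pixels']])[:,:,::-1],(800,300)))
cv2.imwrite('pics/scene.png',cv2.resize(d['scene']['pixels'][:,:,::-1],(800,600)))
cv2.imwrite('pics/side.png',cv2.resize(d['side']['pixels'][:,:,::-1],(800,600)))
cv2.imwrite('pics/w.png',d['wrist']['pixels'][:,:,::-1])
E
```

```text
pics
{'time': 0.0, 'q': array([-3.69047016e-02,  2.64761619e-01,  1.60539094e+00,  1.60222891e-05,
        1.27367439e+00, -3.69172963e-02]), 'joint_vel': array([ 0.00044888,  0.00060754,  0.00143902, -0.00161151, -0.00152653,
        0.00148023]), 'joint_torque': array([ 6.10465631e-04, -5.15121067e+01, -3.67308676e+01, -4.07824507e-05,
        1.31324201e-02,  1.46811578e-05]), 'tool_pos': array([6.74656329e-01, 1.03381281e-05, 4.03346727e-01]), 'tcp_rot': array([-2.2202671 , -2.22028461,  0.00236953]), 'wrist_force': array([ 0.89337023, -0.21481203,  0.70529967]), 'torque': array([ 0.03785193,  0.0067966 , -0.06059905]), 'grip_force': 0.0, 'width': 0.9987309137978015}
scene 44.44678452361718 255.18205260203655 194.34529534241742 [[0.835, 0.55, 0.016, -0.378], [0.467, -0.694, -0.548, -0.19], [-0.291, 0.465, -0.836, 1.677], [0.0, 0.0, 0.0, 1.0]]
side 57.860807438522286 254.1759259425822 196.73122416516685 [[0.775, -0.631, 0.008, -0.351], [-0.445, -0.555, -0.702, 0.248], [0.448, 0.541, -0.712, 0.82], [0.0, 0.0, 0.0, 1.0]]
wrist 64.66627560717693 253.72854474533574 194.01061220187614 [[0.0, -0.961, -0.276, 0.071], [1.0, 0.001, -0.001, -0.001], [0.001, -0.276, 0.961, 0.031], [0.0, 0.0, 0.0, 1.0]]
```

View pics/scene.png

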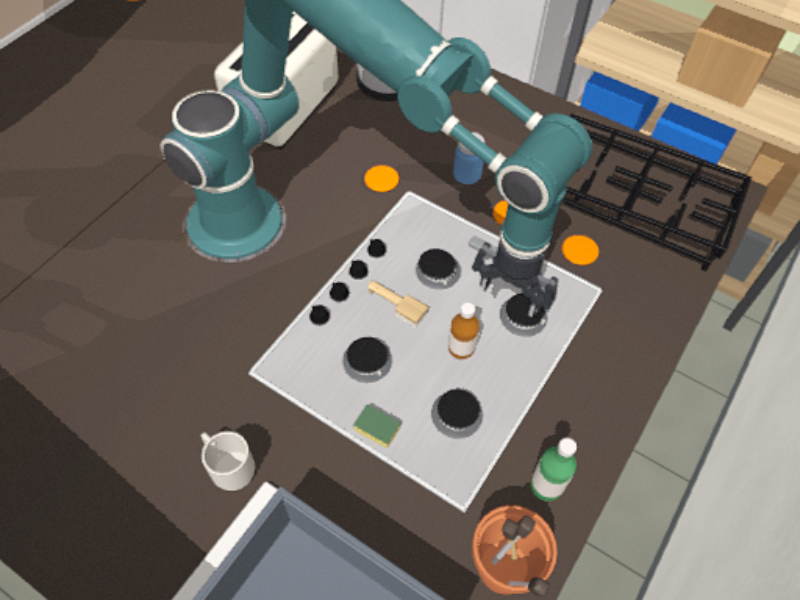

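View pics/side.png

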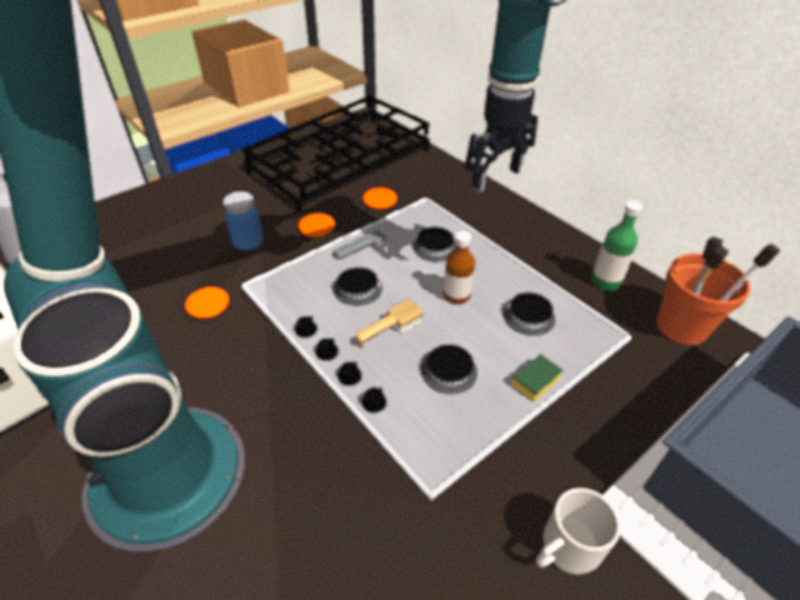

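View pics/w.png

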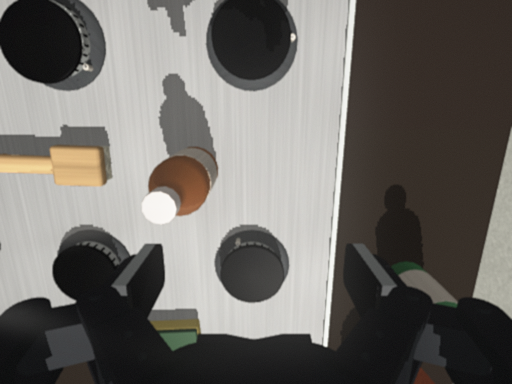

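The pictures show the four burners, with the bottle at wrist (185,190) and the brush at (80,165). The caps in the wrist view are at about (42,40), (250,37), (88,270) and (252,272). The rear-right one looks greyer. I'll measure them next.

```bash
cat > h.py <<'E'
import numpy as np,cv2
from scipy.spatial.transform import Rotation as R
from scipy.optimize import least_squares
def cam(c,s):
    f=192/np.tan(np.radians(c['fovy'])/2)
    if 'hand_eye' in c:
        T=np.eye(4);T[:3,:3]=R.from_rotvec(s['tcp_rot']).as_matrix();T[:3,3]=s['tool_pos'];W=T@c['hand_eye']
    else: W=np.linalg.inv(c['camera_from_world'])
    return f,c['cx'],c['cy'],W
def cast(k,uv,z):
    f,cx,cy,W=k;uv=np.atleast_2d(uv).astype(float)
    d=np.c_[(uv[:,0]-cx)/f,(uv[:,1]-cy)/f,np.ones(len(uv))]@W[:3,:3].T
    return W[:3,3]+d*((z-W[2,3])/d[:,2])[:,None]
def proj(k,p):
    f,cx,cy,W=k;q=(np.atleast_2d(p)-W[:3,3])@W[:3,:3]
    return np.c_[f*q[:,0]/q[:,2]+cx,f*q[:,1]/q[:,2]+cy]
def circ(P):
    r=least_squares(lambda a:np.hypot(P[:,0]-a[0],P[:,1]-a[1])-a[2],[*P[:,:2].mean(0),.04],loss='soft_l1',f_scale=.001)
    return r.x,np.sqrt(np.mean(r.fun**2))
E
python3 - <<'E'
from h import *
import pickle
s,d=pickle.load(open('v0.pkl','rb'))
tiles=[]
for n in d:
    k=cam(d[n],s);im=d[n]['pixels'];g=im.max(2)
    seeds={'wrist':[(42,40),(250,37),(88,270),(252,272)],'scene':[(437,262),(523,315),(367,355),(458,409)],'side':[(357,283),(435,240),(449,364),(531,310)]}[n]
    for a in seeds:
        a=np.array(a)*(1 if n=='wrist' else .64);u,v=a.astype(int)
        w=45 if n=='wrist' else 24
        y0,x0=max(v-w,0),max(u-w,0);t=im[y0:v+w,x0:u+w]
        m=(g<50).astype(np.uint8)
        m=cv2.morphologyEx(m,cv2.MORPH_OPEN,np.ones((5,5)))
        nl,lab,st,ce=cv2.connectedComponentsWithStats(m);l=lab[v,u]
        cn=max(cv2.findContours((lab==l).astype(np.uint8),0,1)[0],key=cv2.contourArea)[:,0]
        c,e=circ(cast(k,cn,.037));print(n,a,int(g[v,u]),st[l][2:],np.round(c*1e3,1),round(e*1e3,2))
        tiles.append(cv2.resize(cv2.convertScaleAbs(t[:,:,::-1],alpha=1.6),(200,200)))
cv2.imwrite('pics/t.png',np.vstack([np.hstack(tiles[i:i+4]) for i in (0,4,8)]))
E
```

```text
scene [279.68 167.68] 38 [ 22  17 315] [460.6 134.1  35.5] 1.52
scene [334.72 201.6 ] 37 [ 22  19 269] [669.3 131.1  32.9] 7.8
scene [234.88 227.2 ] 36 [ 24  22 432] [ 463.6 -133.5   37.2] 1.08
scene [293.12 261.76] 35 [ 25  23 482] [ 673.5 -133.3   36.8] 0.98
side [228.48 181.12] 20 [ 24  15 295] [455.2 132.   34.2] 2.25
side [278.4 153.6] 25 [ 22  14 252] [663.6 135.1  35.8] 2.23
side [287.36 232.96] 21 [ 30  21 502] [ 456.4 -134.8   36.4] 1.94
side [339.84 198.4 ] 26 [ 25  17 360] [ 666.3 -134.9   35.5] 1.52
wrist [42 40] 16 [  82   84 5452] [457.6 134.6  39.7] 1.03
wrist [250  37] 33 [  79   79 5245] [669.5 138.7  38.8] 2.18
wrist [ 88 270] 18 [  512   200 40184] [ -60205.  2577675.4 2578603.2] 79.71
wrist [252 272] 64 [   512    384 145653] [653.  -17.  233.5] 61.01
```

View pics/t.png

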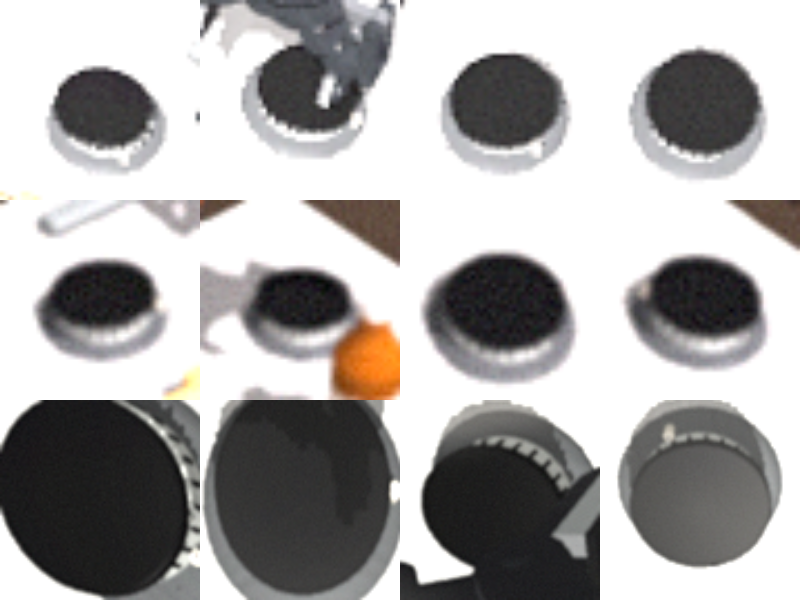

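>>> {"api": "drive_tool", "payload": {"increments": [{"delta_pos": [-26,-14,0],"turn": 0,"jaw": -1},{"delta_pos": [-26,-14,0],"turn": 0,"jaw": -1},{"delta_pos": [-26,-14,0],"turn": 0,"jaw": -1},{"delta_pos": [-26,-14,0],"turn": 0,"jaw": -1},{"delta_pos": [-26,-14,0],"turn": 0,"jaw": -1},{"delta_pos": [-26,-14,0],"turn": 0,"jaw": -1},{"delta_pos": [-26,-14,0],"turn": 0,"jaw": -1},{"delta_pos": [-26,-14,0],"turn": 0,"jaw": -1}], "grip_force": 20}}

```text
time: 0.82
tool_pos: [0.562, -0.209, 0.4043]
tcp_rot: [-2.221, -2.221, 0.0]
wrist_force: [0.2, -0.2, -1.2]
width: 0.0
grip_force: 0.0
```

```bash
cat >> h.py <<'E'
import pickle
def snap(n,name='wrist'):
    from workcell import bot
    s=bot.read_state();c=bot.read_camera(name);pickle.dump((s,c),open(n+'.pkl','wb'))
    cv2.imwrite(f'pics/{n}.png',cv2.convertScaleAbs(c['pixels'][:,:,::-1],alpha=1.5))
    print(s['time'],s['tool_pos'].round(4),s['tcp_rot'].round(3),s['wrist_force'].round(2),s['width']);return s,c
E
python3 -c "
from h import *
snap('r1')"
```

```text
0.8167 [ 0.562  -0.209   0.4043] [-2.221 -2.221  0.   ] [ 0.22 -0.24 -1.17] 8.352437032860129e-05
```

>>> {"api": "drive_tool", "payload": {"increments": [{"delta_pos": [34,0,0],"turn": 0,"jaw": -1},{"delta_pos": [34,0,0],"turn": 0,"jaw": -1},{"delta_pos": [34,0,0],"turn": 0,"jaw": -1},{"delta_pos": [34,0,0],"turn": 0,"jaw": -1},{"delta_pos": [34,0,0],"turn": 0,"jaw": -1},{"delta_pos": [34,0,0],"turn": 0,"jaw": -1},{"delta_pos": [34,0,0],"turn": 0,"jaw": -1},{"delta_pos": [34,0,0],"turn": 0,"jaw": -1}]}}

```text
time: 1.53
tool_pos: [0.5625, 0.0657, 0.4045]
tcp_rot: [-2.221, -2.221, 0.0]
wrist_force: [0.0, 0.3, -0.8]
width: 0.008
grip_force: 0.0
```

```bash
python3 -c "
from h import *
snap('r2')
cv2.imwrite('pics/r12.png',np.vstack([cv2.imread('pics/r1.png')[:280],cv2.imread('pics/r2.png')[:280]]))"
```

```text
1.5333 [0.5625 0.0657 0.4045] [-2.221 -2.221  0.   ] [ 0.02  0.31 -0.82] 0.008112568222829346
```

View pics/r12.png

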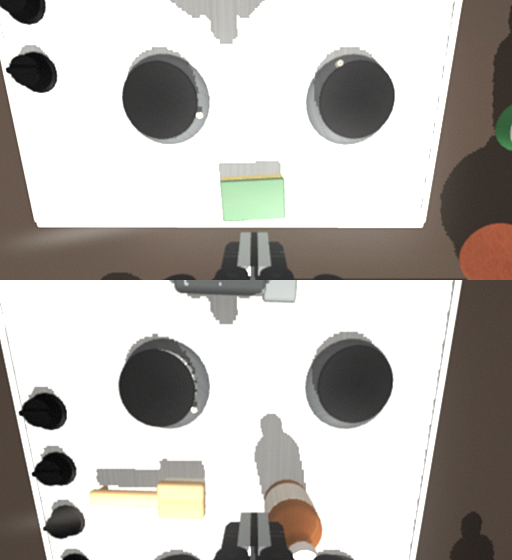

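In the picture, the front-left cap (160,385 in the stack, crown ports showing at its upper right) looks shifted towards the lower left. The other three look centred. I'll measure cap centre against dish centre.

```bash
python3 - <<'E'
from h import *
for n,seeds in(('r1',[('FR',162,98),('RR',352,98)]),('r2',[('FL',160,105),('RL',350,102)])):
    s,c=pickle.load(open(n+'.pkl','rb'));k=cam(c,s);g=c['pixels'].max(2)
    for nm,u,v in seeds:
        out=[]
        ang=np.arange(0,2*np.pi,.05)
        print(nm,[int(g[v,u+i]) for i in range(-52,53,3)])
        for th,z,lo in((45,.037,1),(125,.009,0)):
            m=cv2.medianBlur((g<th).astype(np.uint8),5)
            nl,lab,st,ce=cv2.connectedComponentsWithStats(m)
            cn=max(cv2.findContours((lab==lab[v,u]).astype(np.uint8),0,1)[0],key=cv2.contourArea)[:,0]
            p,e=circ(cast(k,cn,z));out.append(p);print('  ',z,np.round(p*1e3,1),round(e*1e3,2),len(cn))
        print('  diff mm',np.round((out[0]-out[1])[:2]*1e3,1))
E
```

```text
FR [229, 228, 226, 231, 88, 38, 37, 40, 38, 39, 38, 37, 39, 41, 40, 39, 38, 38, 41, 41, 40, 41, 44, 42, 45, 45, 47, 48, 49, 76, 117, 116, 108, 133, 230]
   0.037 [ 451.8 -127.1   31.5] 3.04 184
   0.009 [ 458.9 -129.    49.2] 0.82 256
  diff mm [-7.1  1.9]
RR [227, 231, 140, 108, 115, 75, 73, 51, 55, 52, 51, 49, 49, 47, 48, 45, 43, 44, 42, 42, 42, 42, 42, 43, 43, 43, 45, 45, 45, 46, 46, 37, 236, 227, 226]
   0.037 [ 681.1 -122.2   19.6] 2.22 144
   0.009 [ 670.8 -128.9   48.9] 2.48 269
  diff mm [10.4  6.7]
FL [195, 195, 194, 187, 23, 29, 30, 30, 31, 30, 31, 29, 32, 34, 29, 32, 29, 31, 32, 32, 35, 33, 35, 36, 38, 37, 37, 39, 38, 91, 88, 91, 91, 85, 179]
   0.037 [457.2 135.4  39.1] 0.51 212
   0.009 [456.9 139.9  51.3] 1.48 261
  diff mm [ 0.3 -4.4]
RL [195, 195, 190, 81, 91, 59, 59, 38, 42, 38, 39, 39, 38, 37, 35, 34, 33, 35, 33, 35, 34, 33, 33, 33, 34, 32, 33, 33, 34, 34, 36, 29, 198, 194, 188]
   0.037 [668.6 140.5  38.5] 2.09 212
   0.009 [670.1 141.5  50.4] 1.88 254
  diff mm [-1.5 -1. ]
```

```bash
python3 - <<'E'
from h import *
for n,seeds,th in(('r1',[('FR',162,98),('RR',352,98)],58),('r2',[('FL',160,105),('RL',350,102)],48)):
    s,c=pickle.load(open(n+'.pkl','rb'));k=cam(c,s);g=c['pixels'].max(2)
    for nm,u,v in seeds:
        m=cv2.morphologyEx(cv2.medianBlur((g<th).astype(np.uint8),5),cv2.MORPH_OPEN,np.ones((9,9)))
        nl,lab,st,ce=cv2.connectedComponentsWithStats(m)
        cn=max(cv2.findContours((lab==lab[v,u]).astype(np.uint8),0,1)[0],key=cv2.contourArea)[:,0]
        P=cast(k,cn,.037);p,e=circ(P);print(nm,np.round(p*1e3,1),round(e*1e3,2))
        a=np.degrees(np.arctan2(P[:,1]-p[1],P[:,0]-p[0]))//45
        r=np.hypot(P[:,0]-p[0],P[:,1]-p[1])*1e3
        print('  radii by octant',[round(r[a==i].mean(),1) for i in range(-4,4)])
E
```

```text
FR [ 460.7 -130.6   39. ] 0.41
  radii by octant [np.float64(38.9), np.float64(39.3), np.float64(38.9), np.float64(38.9), np.float64(39.0), np.float64(38.8), np.float64(39.4), np.float64(38.6)]
RR [ 669.3 -129.5   38.4] 1.56
  radii by octant [np.float64(38.9), np.float64(34.5), np.float64(38.9), np.float64(38.7), np.float64(38.2), np.float64(38.4), np.float64(37.9), np.float64(38.9)]
FL [457.1 135.5  39.2] 0.54
  radii by octant [np.float64(39.4), np.float64(39.0), np.float64(39.1), np.float64(39.5), np.float64(39.1), np.float64(38.7), np.float64(39.9), np.float64(38.7)]
RL [668.4 140.1  38.9] 0.4
  radii by octant [np.float64(38.9), np.float64(38.5), np.float64(39.1), np.float64(39.0), np.float64(38.6), np.float64(39.2), np.float64(38.7), np.float64(39.0)]
```

>>> {"api": "drive_tool", "payload": {"increments": [{"delta_pos": [13.2,-26.2,10],"turn": 0,"jaw": -1},{"delta_pos": [13.2,-26.2,10],"turn": 0,"jaw": -1},{"delta_pos": [13.2,-26.2,10],"turn": 0,"jaw": -1},{"delta_pos": [13.2,-26.2,10],"turn": 0,"jaw": -1},{"delta_pos": [0,0,32],"turn": 0,"jaw": -1},{"delta_pos": [0,0,32],"turn": 0,"jaw": -1},{"delta_pos": [0,0,32],"turn": 0,"jaw": -1},{"delta_pos": [0,0,30],"turn": 0,"jaw": -1}]}}

```text
time: 2.25
tool_pos: [0.4576, 0.1169, 0.2374]
tcp_rot: [2.221, 2.222, 0.001]
wrist_force: [0.3, -0.7, -1.0]
width: -0.001
grip_force: 0.0
```

>>> {"api": "drive_tool", "payload": {"increments": [{"delta_pos": [0,0,6],"turn": 0,"jaw": -1},{"delta_pos": [0,0,4],"turn": 0,"jaw": -1},{"delta_pos": [0,0,2],"turn": 0,"jaw": -1},{"delta_pos": [0,0,0],"turn": 0,"jaw": -1}]}}

```text
time: 2.58
tool_pos: [0.4592, 0.1169, 0.228]
tcp_rot: [2.221, 2.22, 0.003]
wrist_force: [1.2, -0.3, 0.3]
width: 0.001
grip_force: 0.0
```

```bash
python3 - <<'E'
from h import *
snap('p1');snap('p1s','side');snap('p1c','scene')
a=cv2.imread('pics/p1s.png')[130:230,170:290];cv2.imwrite('pics/p1z.png',np.hstack([cv2.resize(a,(400,333)),cv2.resize(cv2.imread('pics/p1.png'),(400,333))]))
E
```

```text
2.5833 [0.4592 0.1169 0.228 ] [2.221 2.22  0.003] [ 1.18 -0.25  0.3 ] 0.000543820723332476
2.6333 [0.4594 0.117  0.2284] [2.22  2.22  0.004] [-0.61 -0.19  0.36] -0.003311856906721765
2.6833 [0.4594 0.117  0.2286] [2.22  2.22  0.005] [-0.4   0.39  0.48] 0.0033768251875571096
```

View pics/p1z.png

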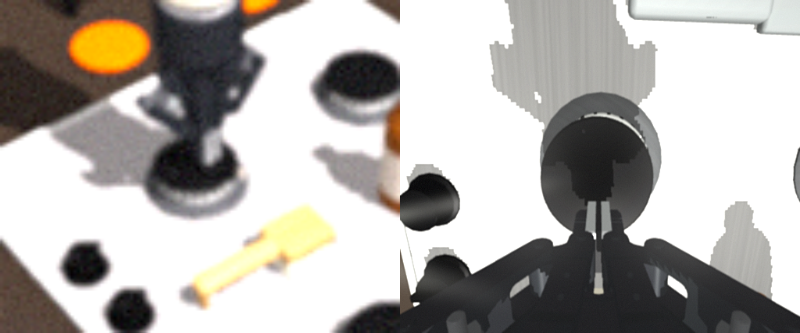

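The side picture shows the fingertip just above the front-left cap. The wrist picture shows the crown's bare rim at the cap's upper right (about 610,118), so the cap is shifted towards -y and slightly -x. I'll measure that direction here.

```bash
python3 - <<'E'
from h import *
s,c=pickle.load(open('p1.pkl','rb'));k=cam(c,s);g=c['pixels'].max(2).astype(int)
for p in ((.4585,.135,.041),(.4585,.14,.03)): print(proj(k,p))
u,v=proj(k,(.4585,.137,.037))[0]
gb=cv2.GaussianBlur(g.astype(np.uint8),(3,3),0).astype(int)
out=[];
for th in np.radians(np.arange(-170,-5,4)):   # upper half
    r=np.arange(15,110);x=(u+r*np.cos(th)).round().astype(int);y=(v+r*np.sin(th)).round().astype(int)
    ok=(y>=0)&(x>=0)&(x<512);out.append(gb[y[ok],x[ok]])
for i in(0,10,20,28,32,38,41):print(-170+4*i,out[i][::3].tolist())
E
```

```text
[[253.76318653 209.30030581]]
[[253.73660573 194.829356  ]]
-170 [22, 22, 22, 24, 24, 25, 25, 33, 40, 40, 41, 41, 41, 42, 43, 44, 44, 44, 44, 43, 93, 213, 220, 215, 215, 217, 218, 218, 219, 217, 220, 218]
-130 [20, 20, 22, 22, 22, 23, 23, 24, 25, 24, 25, 26, 27, 29, 30, 30, 31, 32, 32, 51, 60, 61, 60, 60, 61, 72, 120, 120, 116, 118, 120, 119]
-90 [21, 21, 21, 21, 22, 22, 22, 24, 24, 24, 24, 25, 26, 26, 27, 28, 29, 29, 39, 140, 79, 62, 62, 63, 62, 59, 58, 57, 107, 117, 117, 118]
-58 [20, 19, 21, 20, 21, 20, 22, 21, 23, 23, 23, 24, 25, 26, 27, 28, 29, 29, 64, 133, 64, 60, 61, 63, 62, 61, 59, 153, 162, 141, 136, 124]
-42 [20, 20, 20, 30, 33, 22, 21, 22, 23, 24, 24, 26, 27, 27, 29, 30, 31, 30, 84, 115, 58, 97, 103, 101, 96, 88, 189, 219, 218, 220, 218, 216]
-18 [20, 20, 35, 36, 36, 36, 35, 36, 37, 37, 38, 38, 38, 40, 40, 41, 43, 43, 45, 104, 106, 102, 98, 153, 220, 219, 215, 216, 225, 222, 223, 226]
-6 [20, 24, 37, 36, 37, 36, 37, 38, 37, 38, 39, 39, 40, 41, 42, 43, 44, 45, 46, 101, 103, 104, 203, 221, 216, 215, 224, 223, 224, 226, 223, 221]
```

```bash
python3 - <<'E'
from h import *
s,c=pickle.load(open('p1.pkl','rb'));k=cam(c,s)
g=cv2.GaussianBlur(c['pixels'].max(2),(3,3),0).astype(int)
u,v=proj(k,(.4585,.137,.037))[0]
def fit(P,R0): 
    r=least_squares(lambda a:np.hypot(P[:,0]-a[0],P[:,1]-a[1])-R0,P[:,:2].mean(0),loss='soft_l1',f_scale=.0005);return r.x.round(4),np.sqrt(np.mean(r.fun**2)).round(4)
cap=[];dish=[];
for a in np.arange(-185,6,3):
    th=np.radians(a);r=np.arange(40,125,.5);x=(u+r*np.cos(th)).round().astype(int);y=(v+r*np.sin(th)).round().astype(int);l=g[y,x]
    i=np.argmax(l>48);cap.append((x[i],y[i]))
    if a>-55 or a<-140 :
        j=np.argmax(l[i+4:]>150)+i+4
        if not(a<-140) : dish.append((x[j],y[j]))
cap=np.array(cap);dish=np.array(dish)
# dish also upper left: crossing to 100 (shadowed plate)
for a in np.arange(-135,-60,3):
    th=np.radians(a);r=np.arange(85,125,.5);x=(u+r*np.cos(th)).round().astype(int);y=(v+r*np.sin(th)).round().astype(int);l=g[y,x]
    j=np.argmax(l>90);dish=np.vstack([dish,(x[j],y[j])])
for z in(.037,.041,.045):
    P=cast(k,cap,z);print('cap',z,fit(P,.04),[q.round(4) for q in circ(P)])
for z in(.008,.012,.015):
    P=cast(k,dish,z);print('dish',z,fit(P,.05),[q.round(4) for q in circ(P)])
E
```

```text
cap 0.037 (array([0.4571, 0.135 ]), np.float64(0.002)) [array([0.4573, 0.1359, 0.0393]), np.float64(0.0019)]
cap 0.041 (array([0.457 , 0.1351]), np.float64(0.0023)) [array([0.4573, 0.1372, 0.0383]), np.float64(0.0018)]
cap 0.045 (array([0.4569, 0.1353]), np.float64(0.0025)) [array([0.4573, 0.1385, 0.0373]), np.float64(0.0018)]
dish 0.008 (array([0.4604, 0.1394]), np.float64(0.002)) [array([0.46  , 0.1387, 0.0506]), np.float64(0.002)]
dish 0.012 (array([0.4597, 0.1392]), np.float64(0.0019)) [array([0.46  , 0.1398, 0.0495]), np.float64(0.0019)]
dish 0.015 (array([0.4592, 0.1391]), np.float64(0.0019)) [array([0.46  , 0.1406, 0.0487]), np.float64(0.0019)]
```

>>> {"api": "drive_tool", "payload": {"increments": [{"delta_pos": [2,-6,0],"turn": 0,"jaw": -1},{"delta_pos": [2.2,-5.7,0],"turn": 0,"jaw": -1},{"delta_pos": [0,0,4],"turn": 0,"jaw": -1},{"delta_pos": [0,0,4],"turn": 0,"jaw": -1},{"delta_pos": [0,0,0],"turn": 0,"jaw": -1}]}}

```text
time: 3.15
tool_pos: [0.4458, 0.121, 0.2178]
tcp_rot: [-2.221, -2.221, 0.002]
wrist_force: [-1.2, -0.1, 0.4]
width: 0.002
grip_force: 0.0
```

>>> {"api": "drive_tool", "payload": {"increments": [{"delta_pos": [0,0,1],"turn": 0,"jaw": -1},{"delta_pos": [0,0,1],"turn": 0,"jaw": -1},{"delta_pos": [0,0,0],"turn": 0,"jaw": -1}]}}

```text
time: 3.4
tool_pos: [0.4465, 0.121, 0.2164]
tcp_rot: [-2.221, -2.221, 0.001]
wrist_force: [-0.1, 0.8, -0.6]
width: 0.0
grip_force: 0.0
```

>>> {"api": "drive_tool", "payload": {"increments": [{"delta_pos": [0,0,1],"turn": 0,"jaw": -1},{"delta_pos": [0,0,0],"turn": 0,"jaw": -1}]}}

```text
time: 3.57
tool_pos: [0.4466, 0.121, 0.2155]
tcp_rot: [-2.221, -2.221, 0.0]
wrist_force: [0.1, 0.1, 0.0]
width: 0.0
grip_force: 0.0
```

>>> {"api": "drive_tool", "payload": {"increments": [{"delta_pos": [0,0,1],"turn": 0,"jaw": -1},{"delta_pos": [0,0,0],"turn": 0,"jaw": -1}]}}

```text
time: 3.73
tool_pos: [0.4466, 0.1209, 0.2148]
tcp_rot: [2.221, 2.221, -0.0]
wrist_force: [-1.4, -0.1, 2.4]
width: -0.003
grip_force: 1.2
```

>>> {"api": "drive_tool", "payload": {"increments": [{"delta_pos": [0,0,1],"turn": 0,"jaw": -1},{"delta_pos": [0,0,0],"turn": 0,"jaw": -1}]}}

```text
time: 3.9
tool_pos: [0.4467, 0.1209, 0.2144]
tcp_rot: [2.221, 2.221, -0.0]
wrist_force: [-1.6, -1.8, 6.4]
width: 0.002
grip_force: 3.2
```

>>> {"api": "drive_tool", "payload": {"increments": [{"delta_pos": [0,0,1],"turn": 0,"jaw": -1},{"delta_pos": [0,0,0],"turn": 0,"jaw": -1}]}}

```text
time: 4.07
tool_pos: [0.4469, 0.121, 0.2142]
tcp_rot: [2.221, 2.221, -0.0]
wrist_force: [-5.2, -1.5, 13.4]
width: -0.001
grip_force: 6.6
```

>>> {"api": "drive_tool", "payload": {"increments": [{"delta_pos": [0,0,0.5],"turn": 0,"jaw": -1},{"delta_pos": [0,0,0],"turn": 0,"jaw": -1}]}}

```text
time: 4.23
tool_pos: [0.447, 0.121, 0.2142]
tcp_rot: [2.221, 2.221, -0.0]
wrist_force: [-5.1, -1.9, 17.5]
width: 0.002
grip_force: 8.3
```

>>> {"api": "drive_tool", "payload": {"increments": [{"delta_pos": [0,0,-1],"turn": 0,"jaw": -1},{"delta_pos": [0,0,-0.7],"turn": 0,"jaw": -1},{"delta_pos": [0,0,0],"turn": 0,"jaw": -1}]}}

```text
time: 4.48
tool_pos: [0.4467, 0.121, 0.2145]
tcp_rot: [2.221, 2.221, 0.001]
wrist_force: [-1.1, -1.4, 6.5]
width: 0.001
grip_force: 2.7
```

```bash
python3 - <<'E'
from h import *
snap('p2');s2,c2=snap('p2s','scene')
def cap(n):
    s,c=pickle.load(open(n+'.pkl','rb'));k=cam(c,s);g=cv2.GaussianBlur(c['pixels'].max(2),(3,3),0).astype(int)
    u,v=proj(k,(.4585,.137,.037))[0];o=[]
    for a in range(-170,-9,16):
        th=np.radians(a);r=np.arange(40,125,.25);x=(u+r*np.cos(th)).round().astype(int);y=(v+r*np.sin(th)).round().astype(int)
        i=np.argmax(g[y,x]>48);o.append(np.hypot(*(cast(k,[(x[i],y[i])],.037)[0,:2]-[.4573,.1352]))*1e3)
    print(n,np.round(o,1))
cap('p1');cap('p2')
p=cv2.imread('pics/p1c.png')[120:210,230:340];q=cv2.imread('pics/p2s.png')[120:210,230:340]
cv2.imwrite('pics/cmp.png',cv2.resize(np.hstack([p,q]),(800,328),interpolation=cv2.INTER_CUBIC))
E
```

```text
4.4833 [0.4467 0.121  0.2145] [2.221e+00 2.221e+00 1.000e-03] [-1.11 -1.4   6.51] 0.0014230179878049977
4.5333 [0.4467 0.121  0.2144] [2.221 2.221 0.   ] [-1.48 -2.31  7.77] 0.002422236260137601
p1 [39.7 40.1 40.  40.2 41.9 39.8 39.8 39.6 39.3 40.1 39.5]
p2 [35.8 39.7 40.1 40.9 39.9 39.7 40.1 39.6 39.9 40.  39.9]
```

View pics/cmp.png

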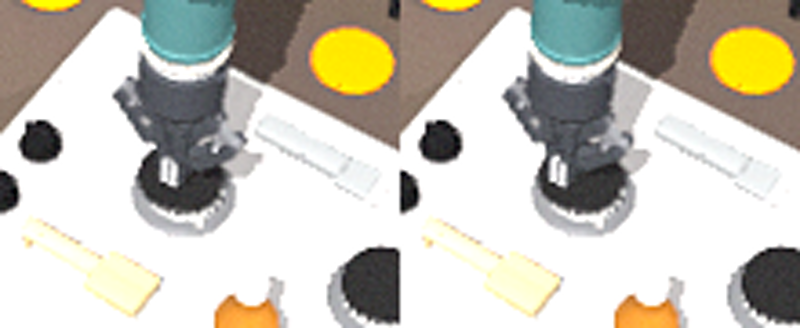

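The tip met the cap at z≈42 mm and it gave way 1 mm to 41.2 mm. A seated cap's top would be at 37 mm, and the rocked-level height is 41 mm, so this is the rocker. Next I'll lift off, check that it rocks back, and go round to its outer side with the tool turned along the push line. I'll check the brush clearance first.

>>> {"api": "drive_tool", "payload": {"increments": [{"delta_pos": [0,0,-10],"turn": 0,"jaw": -1},{"delta_pos": [0,0,-14],"turn": 0,"jaw": -1},{"delta_pos": [-17.5,-11,0],"turn": 0,"jaw": -1},{"delta_pos": [-17.5,-11.5,0],"turn": 0,"jaw": -1},{"delta_pos": [0,0,0],"turn": 0.12,"jaw": -1},{"delta_pos": [0,0,0],"turn": 0.12,"jaw": -1},{"delta_pos": [0,0,0],"turn": 0.12,"jaw": -1},{"delta_pos": [0,0,0],"turn": 0.12,"jaw": -1}]}}

```text
time: 5.25
tool_pos: [0.4239, 0.0859, 0.2381]
tcp_rot: [2.691, 1.621, 0.001]
wrist_force: [-0.5, -0.2, -0.2]
width: 0.003
grip_force: 0.0
```

>>> {"api": "drive_tool", "payload": {"increments": [{"delta_pos": [0,0,0],"turn": 0.11,"jaw": -1},{"delta_pos": [0,0,0],"turn": 0,"jaw": -1}]}}

```text
time: 5.42
tool_pos: [0.424, 0.086, 0.2381]
tcp_rot: [-2.773, -1.476, -0.0]
wrist_force: [0.4, 0.1, 0.2]
width: 0.0
grip_force: 0.0
```

```bash
python3 - <<'E'
from h import *
s,c=snap('q1')
print(R.from_rotvec(s['tcp_rot']).as_matrix().round(3).tolist())
s0,c0=pickle.load(open('r2.pkl','rb'));k=cam(c0,s0)
h=cv2.cvtColor(c0['pixels'],cv2.COLOR_RGB2HSV);m=((h[...,0]>8)&(h[...,0]<26)&(h[...,1]>80)&(h[...,2]>150)).astype(np.uint8);m[:,250:]=0
x,y,w,hh=cv2.boundingRect(m);print((x,y,w,hh),cast(k,[(x,y),(x+w,y+hh)],.042).round(3).tolist())
k=cam(c,s);g=cv2.GaussianBlur(c['pixels'].max(2),(3,3),0).astype(int)
u,v=proj(k,(.4585,.137,.037))[0];print(u,v);o=[]
for a in np.arange(0,360,6):
    th=np.radians(a);r=np.arange(30,140,.25);x=(u+r*np.cos(th)).round().astype(int);y=(v+r*np.sin(th)).round().astype(int)
    ok=(x>=0)&(y>=0)&(x<512)&(y<384);x,y=x[ok],y[ok];i=np.argmax(g[y,x]>50)
    if g[y[i],x[i]]>50 and y[i]<215:o.append((x[i],y[i]))
for z in(.037,.041):
    P=cast(k,o,z);p,e=circ(P);print(len(o),p.round(4),e.round(4))
E
```

```text
5.4167 [0.424  0.086  0.2381] [-2.773 -1.476 -0.   ] [0.4  0.06 0.23] 0.00021290338507725116
[[0.559, 0.829, 0.0], [0.829, -0.559, 0.0], [0.0, 0.0, -1.0]]
(90, 204, 114, 35) [[0.373, 0.03, 0.042], [0.502, -0.014, 0.042]]
257.0902491274011 124.11760098987946
60 [0.4562 0.1396 0.0372] 0.0047
60 [0.4563 0.1398 0.0363] 0.0046
```

View pics/q1.png

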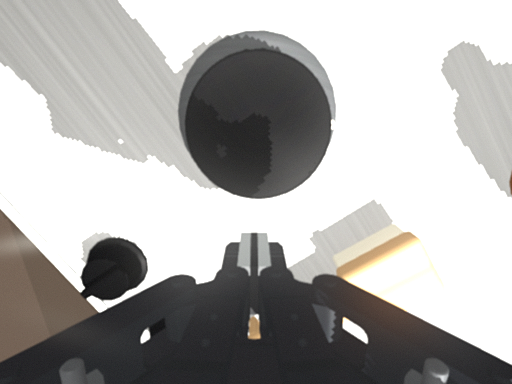

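The picture shows the cap centred at (258,122) and its dish at about (257,110). The push line straight up the image is right, and the brush is clear to the lower right. I'll go down beside the edge.

>>> {"api": "drive_tool", "payload": {"increments": [{"delta_pos": [0,0,10],"turn": 0,"jaw": -1},{"delta_pos": [0,0,10],"turn": 0,"jaw": -1},{"delta_pos": [0,0,8],"turn": 0,"jaw": -1},{"delta_pos": [0,0,5],"turn": 0,"jaw": -1},{"delta_pos": [0,0,2],"turn": 0,"jaw": -1},{"delta_pos": [0,0,0],"turn": 0,"jaw": -1}]}}

```text
time: 5.97
tool_pos: [0.4234, 0.0859, 0.2017]
tcp_rot: [-2.77, -1.48, 0.004]
wrist_force: [0.2, -0.6, 0.2]
width: 0.001
grip_force: 0.0
```

>>> {"api": "drive_tool", "payload": {"increments": [{"delta_pos": [3,0,0],"turn": 0,"jaw": -1},{"delta_pos": [2,0,0],"turn": 0,"jaw": -1},{"delta_pos": [0,0,0],"turn": 0,"jaw": -1}]}}

```text
time: 6.22
tool_pos: [0.4275, 0.0905, 0.2035]
tcp_rot: [2.771, 1.48, 0.002]
wrist_force: [-0.7, 0.6, -0.1]
width: 0.0
grip_force: 0.0
```

>>> {"api": "drive_tool", "payload": {"increments": [{"delta_pos": [1,0,0],"turn": 0,"jaw": -1},{"delta_pos": [1,0,0],"turn": 0,"jaw": -1},{"delta_pos": [0,0,0],"turn": 0,"jaw": -1}]}}

```text
time: 6.47
tool_pos: [0.4281, 0.092, 0.2032]
tcp_rot: [2.771, 1.48, 0.001]
wrist_force: [1.1, -0.0, -0.3]
width: 0.006
grip_force: 0.0
```

>>> {"api": "drive_tool", "payload": {"increments": [{"delta_pos": [1,0,0],"turn": 0,"jaw": -1},{"delta_pos": [1,0,0],"turn": 0,"jaw": -1},{"delta_pos": [0,0,0],"turn": 0,"jaw": -1}]}}

```text
time: 6.72
tool_pos: [0.429, 0.0935, 0.2029]
tcp_rot: [-2.771, -1.48, 0.0]
wrist_force: [-0.3, -1.1, -0.3]
width: -0.002
grip_force: 0.1
```

>>> {"api": "drive_tool", "payload": {"increments": [{"delta_pos": [1,0,0],"turn": 0,"jaw": -1},{"delta_pos": [0,0,0],"turn": 0,"jaw": -1}]}}

```text
time: 6.88
tool_pos: [0.4295, 0.0944, 0.2028]
tcp_rot: [-2.771, -1.48, 0.0]
wrist_force: [-0.5, -0.9, -0.6]
width: 0.002
grip_force: 0.1
```

>>> {"api": "drive_tool", "payload": {"increments": [{"delta_pos": [1,0,0],"turn": 0,"jaw": -1},{"delta_pos": [0,0,0],"turn": 0,"jaw": -1}]}}

```text
time: 7.05
tool_pos: [0.4302, 0.0952, 0.2029]
tcp_rot: [-2.771, -1.48, -0.0]
wrist_force: [-0.5, 0.2, -0.5]
width: -0.004
grip_force: 0.1
```

>>> {"api": "drive_tool", "payload": {"increments": [{"delta_pos": [1,0,0],"turn": 0,"jaw": -1},{"delta_pos": [0,0,0],"turn": 0,"jaw": -1}]}}

```text
time: 7.22
tool_pos: [0.4307, 0.096, 0.2029]
tcp_rot: [-2.771, -1.48, 0.0]
wrist_force: [-0.4, -0.8, -0.9]
width: 0.002
grip_force: 0.2
```

```bash
python3 - <<'E'
from h import *
s,c=snap('q2')
E
```

```text
7.2167 [0.4307 0.096  0.2029] [-2.771 -1.48   0.   ] [-0.37 -0.78 -0.9 ] 0.002054164811893831
```

View pics/q2.png

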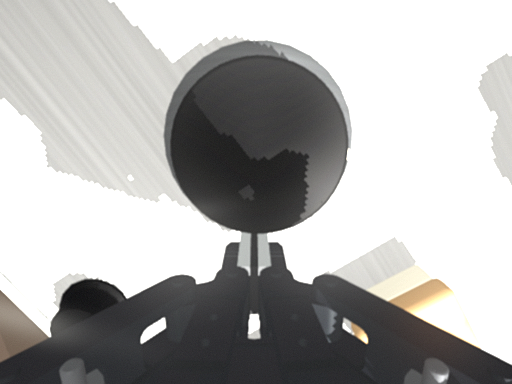

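The picture shows the tip touching the cap edge at (255,235), with the cap now covering the crown. I'll measure whether it has dropped: its apparent radius gives its height, since the disc is 40 mm in radius.

```bash
cat > f.py <<'E'
from h import *
import sys
def fitcap(n,c0=(.459,.138),vmax=228,th0=55):
    s,c=pickle.load(open(n+'.pkl','rb'));k=cam(c,s);g=cv2.GaussianBlur(c['pixels'].max(2),(3,3),0).astype(int)
    u,v=proj(k,(*c0,.037))[0];o=[]
    for a in np.arange(0,360,4):
        th=np.radians(a);r=np.arange(50,140,.25);x=(u+r*np.cos(th)).round().astype(int);y=(v+r*np.sin(th)).round().astype(int)
        ok=(x>=0)&(y>=0)&(x<512)&(y<384);x,y=x[ok],y[ok];i=np.argmax(g[y,x]>th0)
        if len(x) and g[y[i],x[i]]>th0 and y[i]<vmax:o.append((x[i],y[i]))
    o=np.array(o,float)
    for it in range(2):
        P=cast(k,o,.037);p,e=circ(P);r=np.hypot(*(P[:,:2]-p[:2]).T)-p[2];o=o[abs(r)<.0012]
    for z in(.037,.041):
        p,e=circ(cast(k,o,z));print(n,z,len(o),(p*1e3).round(1),(e*1e3).round(2))
for n in sys.argv[1:]:fitcap(n)
E
python3 f.py q1 q2
```

```text
q1 0.037 51 [457.3 136.2  39.6] 0.37
q1 0.041 51 [457.4 136.5  38.7] 0.36
q2 0.037 32 [457.9 141.7  36.8] 0.54
q2 0.041 32 [458.2 142.1  35.7] 0.53
```

>>> {"api": "drive_tool", "payload": {"increments": [{"delta_pos": [1,0,0],"turn": 0,"jaw": -1},{"delta_pos": [0,0,0],"turn": 0,"jaw": -1}]}}

```text
time: 7.43
tool_pos: [0.4313, 0.0969, 0.2029]
tcp_rot: [-2.771, -1.48, -0.0]
wrist_force: [0.6, -1.2, 0.0]
width: -0.003
grip_force: 0.2
```

>>> {"api": "drive_tool", "payload": {"increments": [{"delta_pos": [1,0,0],"turn": 0,"jaw": -1},{"delta_pos": [0,0,0],"turn": 0,"jaw": -1}]}}

```text
time: 7.6
tool_pos: [0.4319, 0.0977, 0.2029]
tcp_rot: [-2.771, -1.48, -0.0]
wrist_force: [-1.0, -0.6, -0.6]
width: 0.003
grip_force: 0.2
```

```bash
python3 -c "
from h import *
snap('q3')"; python3 f.py q3
```

```text
7.6 [0.4319 0.0977 0.2029] [-2.771 -1.48  -0.   ] [-0.97 -0.59 -0.62] 0.002794208902282358
q3 0.037 31 [458.7 143.5  36.5] 0.49
q3 0.041 31 [459.  143.9  35.5] 0.48
```

```bash
python3 - <<'E'
from h import *
for n in('q1','q2','q3'):
    s,c=pickle.load(open(n+'.pkl','rb'));k=cam(c,s);g=c['pixels'].max(2).astype(int)
    u,v=[int(t) for t in proj(k,(.459,.138,.037))[0]];print(n,u,v)
    print(' up',list(zip(range(30,80,2),g[30:80:2,u+3].tolist())))
    print(' L',list(zip(range(150,190,2),g[v,150:190:2].tolist())))
    print(' R',list(zip(range(325,360,2),g[v,325:360:2].tolist())))
    print(' UR',[g[v-int(r*.707),u+int(r*.707)] for r in range(70,110,2)])
E
```

```text
q1 256 122
 up [(30, 150), (32, 92), (34, 97), (36, 104), (38, 101), (40, 78), (42, 70), (44, 71), (46, 70), (48, 57), (50, 39), (52, 45), (54, 46), (56, 44), (58, 44), (60, 47), (62, 45), (64, 46), (66, 42), (68, 44), (70, 44), (72, 41), (74, 42), (76, 42), (78, 38)]
 L [(150, 132), (152, 132), (154, 133), (156, 132), (158, 134), (160, 133), (162, 133), (164, 135), (166, 133), (168, 128), (170, 127), (172, 132), (174, 131), (176, 131), (178, 121), (180, 63), (182, 64), (184, 53), (186, 30), (188, 30)]
 R [(325, 53), (327, 54), (329, 47), (331, 202), (333, 255), (335, 181), (337, 232), (339, 229), (341, 231), (343, 234), (345, 233), (347, 233), (349, 232), (351, 229), (353, 231), (355, 233), (357, 235), (359, 234)]
 UR [np.int64(48), np.int64(46), np.int64(48), np.int64(89), np.int64(118), np.int64(116), np.int64(113), np.int64(108), np.int64(106), np.int64(154), np.int64(232), np.int64(234), np.int64(233), np.int64(231), np.int64(229), np.int64(228), np.int64(232), np.int64(235), np.int64(236), np.int64(233)]
q2 257 153
 up [(30, 239), (32, 240), (34, 240), (36, 239), (38, 240), (40
[... 1234 characters left out ...]
154, 149), (156, 143), (158, 141), (160, 140), (162, 145), (164, 146), (166, 92), (168, 67), (170, 67), (172, 36), (174, 32), (176, 33), (178, 31), (180, 31), (182, 31), (184, 30), (186, 30), (188, 29)]
 R [(325, 71), (327, 73), (329, 75), (331, 77), (333, 77), (335, 80), (337, 79), (339, 81), (341, 83), (343, 82), (345, 60), (347, 255), (349, 255), (351, 254), (353, 239), (355, 241), (357, 240), (359, 239)]
 UR [np.int64(47), np.int64(48), np.int64(48), np.int64(49), np.int64(51), np.int64(52), np.int64(52), np.int64(52), np.int64(52), np.int64(54), np.int64(54), np.int64(57), np.int64(57), np.int64(58), np.int64(53), np.int64(57), np.int64(119), np.int64(121), np.int64(117), np.int64(215)]
```

```bash
python3 - <<'E'
from h import *
d=np.array([.559,.829]);S=np.array([.460,.1393])
for n,a,b in(('q1',49,31),('q2',55.3,41),('q3',55.3,44.7)):
    s,c=pickle.load(open(n+'.pkl','rb'));k=cam(c,s);u=260
    print(n,[((cast(k,[(u,a)],z)[0,:2]-S)@d*1e3-40).round(1) for z in(.037,.041)],[((cast(k,[(u,b)],z)[0,:2]-S)@d*1e3-50).round(1) for z in(.008,.012)],'tcp',((s['tool_pos'][:2]-S)@d*1e3).round(1))
E
```

```text
q1 [np.float64(-5.1), np.float64(-5.8)] [np.float64(-0.5), np.float64(-1.4)] tcp -64.3
q2 [np.float64(-1.3), np.float64(-1.9)] [np.float64(-0.5), np.float64(-1.3)] tcp -52.2
q3 [np.float64(0.7), np.float64(0.1)] [np.float64(-0.1), np.float64(-0.8)] tcp -50.2
```

```bash
python3 - <<'E'
from h import *
d=np.array([.559,.829]);e=np.array([.829,-.559]);S=np.array([.460,.1393])
for n,off,rows in(('q1',-4.7,(115,122)),('q2',-1,(140,153)),('q3',.8,(140,158))):
    s,c=pickle.load(open(n+'.pkl','rb'));k=cam(c,s);g=c['pixels'].max(2).astype(int)
    t=np.linspace(0,2*np.pi,1000)
    for v in rows:
        L=[x for x in range(130,250) if g[v,x]<45][0]; R_=[x for x in range(300,380) if g[v,x]>100][0]
        w=[]
        for z in(.037,.039,.041):
            q=proj(k,np.c_[S+d*off/1e3+.04*np.outer(np.cos(t),d)+.04*np.outer(np.sin(t),e),np.full(1000,z)])
            j=abs(q[:,1]-v)<1.2;w.append((q[j,0].min().round(1),q[j,0].max().round(1)))
        print(n,v,'meas',L,R_,R_-L,[round(b-a,1) for a,b in w])
E
```

```text
q1 115 meas 186 332 146 [np.float64(145.3), np.float64(147.0), np.float64(148.7)]
q1 122 meas 185 331 146 [np.float64(145.9), np.float64(147.7), np.float64(149.4)]
q2 140 meas 171 349 178 [np.float64(180.0), np.float64(182.7), np.float64(185.3)]
q2 153 meas 171 347 176 [np.float64(179.6), np.float64(182.2), np.float64(185.1)]
q3 140 meas 171 348 177 [np.float64(179.8), np.float64(182.4), np.float64(185.0)]
q3 158 meas 172 346 174 [np.float64(178.5), np.float64(181.2), np.float64(184.1)]
```

It measures as down at 37 mm. I'll back off, lift, and press where it rocked to confirm.

>>> {"api": "drive_tool", "payload": {"increments": [{"delta_pos": [-6,0,0],"turn": 0,"jaw": -1},{"delta_pos": [-6,0,0],"turn": 0,"jaw": -1},{"delta_pos": [0,0,-12],"turn": 0,"jaw": -1},{"delta_pos": [0,0,-15],"turn": 0,"jaw": -1},{"delta_pos": [0,0,-15],"turn": 0,"jaw": -1},{"delta_pos": [0,0,0],"turn": 0,"jaw": -1}]}}

```text
time: 8.15
tool_pos: [0.4263, 0.0874, 0.2475]
tcp_rot: [2.77, 1.478, 0.008]
wrist_force: [1.1, 0.1, 1.1]
width: 0.003
grip_force: 0.0
```

```bash
python3 -c "
from h import *
snap('q4')"
```

```text
8.15 [0.4263 0.0874 0.2475] [2.77  1.478 0.008] [1.11 0.05 1.06] 0.003119806611575272
```

>>> {"api": "drive_tool", "payload": {"increments": [{"delta_pos": [22,0,0],"turn": 0,"jaw": -1},{"delta_pos": [22,0,0],"turn": 0,"jaw": -1},{"delta_pos": [0,0,15],"turn": 0,"jaw": -1},{"delta_pos": [0,0,10],"turn": 0,"jaw": -1},{"delta_pos": [0,0,4],"turn": 0,"jaw": -1},{"delta_pos": [0,0,0],"turn": 0,"jaw": -1}]}}

```text
time: 8.7
tool_pos: [0.4477, 0.1235, 0.2134]
tcp_rot: [-2.77, -1.479, 0.008]
wrist_force: [-0.4, -0.1, -0.5]
width: 0.007
grip_force: 0.0
```

>>> {"api": "drive_tool", "payload": {"increments": [{"delta_pos": [0,0,1],"turn": 0,"jaw": -1},{"delta_pos": [0,0,1],"turn": 0,"jaw": -1},{"delta_pos": [0,0,0],"turn": 0,"jaw": -1}]}}

```text
time: 8.95
tool_pos: [0.4496, 0.124, 0.214]
tcp_rot: [2.772, 1.479, 0.001]
wrist_force: [-0.6, -1.1, -0.5]
width: -0.001
grip_force: 0.0
```

>>> {"api": "drive_tool", "payload": {"increments": [{"delta_pos": [0,0,1],"turn": 0,"jaw": -1},{"delta_pos": [0,0,1],"turn": 0,"jaw": -1},{"delta_pos": [0,0,0],"turn": 0,"jaw": -1}]}}

```text
time: 9.2
tool_pos: [0.4496, 0.1242, 0.212]
tcp_rot: [2.771, 1.479, 0.001]
wrist_force: [0.3, -0.1, 0.1]
width: 0.001
grip_force: 0.0
```

>>> {"api": "drive_tool", "payload": {"increments": [{"delta_pos": [0,0,1],"turn": 0,"jaw": -1},{"delta_pos": [0,0,0],"turn": 0,"jaw": -1}]}}

```text
time: 9.37
tool_pos: [0.4496, 0.1242, 0.2108]
tcp_rot: [2.771, 1.48, 0.0]
wrist_force: [-0.5, 0.3, 0.4]
width: 0.005
grip_force: 0.0
```

>>> {"api": "drive_tool", "payload": {"increments": [{"delta_pos": [0,0,1],"turn": 0,"jaw": -1},{"delta_pos": [0,0,0],"turn": 0,"jaw": -1}]}}

```text
time: 9.53
tool_pos: [0.4497, 0.1243, 0.2104]
tcp_rot: [2.771, 1.48, -0.0]
wrist_force: [-1.2, -0.2, 4.9]
width: 0.003
grip_force: 2.5
```

>>> {"api": "drive_tool", "payload": {"increments": [{"delta_pos": [0,0,0.7],"turn": 0,"jaw": -1},{"delta_pos": [0,0,0],"turn": 0,"jaw": -1}]}}

```text
time: 9.7
tool_pos: [0.4498, 0.1243, 0.2104]
tcp_rot: [-2.771, -1.48, 0.001]
wrist_force: [-3.8, -2.0, 10.3]
width: 0.003
grip_force: 5.5
```

It is solid at a top height of 37.4 mm with no give, so it is seated. I'll lift clear and take a last look.

>>> {"api": "drive_tool", "payload": {"increments": [{"delta_pos": [0,0,-3],"turn": 0,"jaw": -1},{"delta_pos": [0,0,-20],"turn": 0,"jaw": -1},{"delta_pos": [0,0,-30],"turn": 0,"jaw": -1},{"delta_pos": [-15,0,-40],"turn": 0,"jaw": -1},{"delta_pos": [-25,0,-40],"turn": 0,"jaw": -1},{"delta_pos": [-25,10,-30],"turn": 0,"jaw": -1},{"delta_pos": [0,0,0],"turn": 0,"jaw": -1},{"delta_pos": [0,0,0],"turn": 0,"jaw": -1}]}}

```text
time: 10.37
tool_pos: [0.4242, 0.0666, 0.3692]
tcp_rot: [2.771, 1.476, 0.009]
wrist_force: [-0.2, 0.3, 0.1]
width: 0.002
grip_force: 0.0
```

```bash
python3 -c "
from h import *
snap('z1')"
```

```text
10.3667 [0.4242 0.0666 0.3692] [2.771 1.476 0.009] [-0.16  0.28  0.13] 0.0015349772904353443
```

View pics/z1.png

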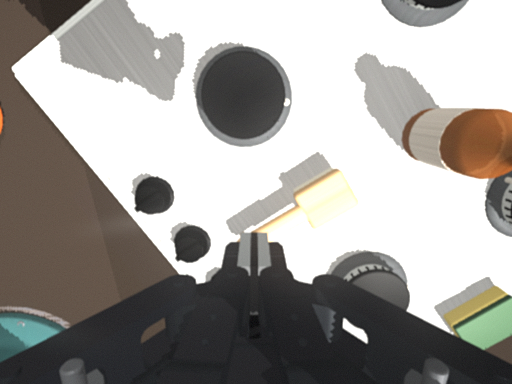

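The front-left cap at (244,95) now sits concentric in its dish, the bystanders are untouched, and the arm is clear.

```bash
python3 -c "
from workcell import bot
print(bot.finish_job())"
```

```text
the job is handed in; nothing more can be done
None
```

The job is handed in at about 10 s: the front-left cap was the rocker, and after I rocked it over and pushed it sideways it dropped into its burner; a second press at 37 mm found it solid. I judged the other three caps seated from the camera images and did not press them.

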